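# Index the dial-gauge arm over the setting master

## Robot

A 6-joint arm with a two-finger parallel gripper is mounted at the origin on a cart in front of the work surface, level with it; the furniture and walls round the work are solid. World frame = base frame: x ahead of the robot, y to its left, z up, the work surface at z = 0. Lengths are in mm, angles in rad, forces in N, time in s.
With the tool pointing down it reaches from about 300 to 775 mm from the base axis. Payload 14.6 kg.
Tool frame: the origin (TCP) lies at the centre of the arm's flange, where the gripper is bolted on; the fingertips stand 199 mm ahead of it and the grasp point (between the pads) lies 180 mm ahead of it; z points along the fingers, y is the line along which they close (so a half turn about z gives the same grasp; the last joint's range is limited). The gripper opens to 94 mm and grips with 3 to 60 N. Pads are 16 mm wide; open, the fingers measure 119 mm over their backs; the gripper's body (75 mm by 177 mm) begins 78 mm behind the grasp point.
Start: joints at [-1.21, 0.3, 1.521, -0, 1.321, -0.067], TCP at [228.171, -500.429, 404.646] pointing down, gripper open.
Joint ranges: [-3.03, 3.03], [-0.79, 2.21], [0.23, 2.52], [-1.04, 4.18], [0, 3.07], [-2.55, 2.55]. Speed limits (rad/s): [2.22, 2.22, 2.57, 3.14, 3.14, 3.14].

## Interface

Orientations are given as [roll, pitch, yaw] about the fixed x, y, z axes, in that order (R = Rz(yaw) Ry(pitch) Rx(roll)).
In Python, from cell import manip, optics, workorder gives the robot as it stands.
- The arm moves only by the tool step_arm, never from a script. Its argument "increments" is a list that holds one entry, the list of rows, each a list of 7 numbers: the turn, a rotation vector about the tool's x, y, z as a fraction of full scale, then the shift along the tool's x, y, z as a fraction of full scale, then the closure, from -1 (fully open) to 1 (shut). In form: [[[wx, wy, wz, tx, ty, tz, fingers], ...]]. A call has 1 to 5 rows; each row shifts and turns the commanded pose from where the row before left it, along the tool's axes as they then stand; what a row does not reach is not made up. Full scale, the value 1, is 40 mm for a shift and 45 degrees for a turn. A row lasts 1/10 s, in which the tool goes at most 50 mm and 8.59 degrees, less where a joint would pass 70% of its speed; a pose out of reach is approached as far as the arm can. A call with a number of a shift or a turn outside -1 to 1 is refused whole. A call with a gripper value outside its range is refused whole. The fingers move at their own pace and stop on an object; "newtons" is the grip in N (left out, the last holds). Time passes only in rows, so rows that do not move let the fingers close. It gives the time, the measured TCP pose, the force, the opening and the grip force at its end, in the units of the state.
- manip.read_state(): the state, without advancing time (a new reading comes with each control period).
- optics.camera(name): name is "scene" or "top" or "wrist"; returns a dict with "frame" (480x640x3 uint8, red, green, blue), "range_z" (480x640 float32, mm along the optical axis (not along the pixel's ray), 0 where there is no reading), "mtx" (3x3 intrinsics, pixels), "distortion" ([k1, k2, p1, p2, k3] as OpenCV has them; the pictures are not rectified), "cam_to_world" (4x4, takes a point from camera to world coordinates). Camera axes: x right, y down, z forward; pixel columns grow to the right and rows downward; lengths in mm; the calibration is good to about 2 mm. A picture is of the moment at which its call begins.
- workorder.sign_off(): hands the job in; it is judged then, once.
The state is a dict: "clock": time; "joints": joint angles; "qd": joint speeds; "effort": joint torques, N m; "eef_pos": TCP position; "eef_rot": TCP orientation; "wrist_force": force on the tool from outside, world axes, zero at the start; "moment": the same for the moment, N m; "finger_gap": finger opening in mm; "finger_force": force on a finger pad.
Only numpy, scipy, OpenCV 4.12 (cv2) and the standard library are available. Lean on these libraries where they do the work, as an engineer would, in place of code of your own. Each camera call takes 0.05 s, during which the arm holds its last target. There are 200 camera calls.

## Task

The dial gauge on the swing arm is parked over an empty seat and must go over the setting master (the solid, stepped steel plug on one of the two neighbouring seats) so that it can be zeroed. Hook a fingertip through the pull ring at the end of the arm, lift the spring pin out of its hole, swing the arm one hole towards the master, and let the pin drop fully home in that hole. Hook the ring from inside, do not pinch it or push on its outside; swing only towards the master and not past its hole, keep off the gauge, and leave the master, the bush and the things lying around where they are.

Things in the scene. Friction and masses are not known exactly. Their poses are not given: they have to be found in the camera images.
- gauge_base: grey base plate of the gauge fixture, 265 x 335 x 12 mm, bolted down. Origin at bench level under the arm's pivot post at the plate's far edge; z up, -x from the pivot to the near edge (towards the robot; the plate may be turned by up to 0.3 rad), y to the left. Five round seats, 35 mm wide, lie 100 mm from the pivot, at 0, 24 and 48 degrees either side of -x.
- quadrant: steel arc plate above the near edge of the base plate, 38 mm wide, its top 58 mm above the bench, with five 11.4 mm holes for the pin, 185 mm from the pivot, at 0, 24 and 48 degrees either side of -x of gauge_base. Fixed. Origin and axes as gauge_base.
- gauge_arm (a joint): angle of the swing arm about the pivot, rad. 0: middle hole, where it starts. Positive: the arm's end has moved left (+y of gauge_base), negative: right. Holes at -0.838, -0.419, 0, 0.419, 0.838. Locked while the pin is in a hole; else it turns easily (about 1 N at the ring) and stays where it is left. The arm is a 32 mm wide bar, its top 76 mm above the bench, reaching 209 mm from the pivot.
- index_pin (a joint): lift of the spring index pin, m. 0: fully home in a hole; 0.010: its rounded tip is just out of the hole, level with the quadrant's top; 0.017: upper stop. The spring pushes down with about 6 N when home, 10 N at the top. Let go within about 3 mm of a hole the pin centres itself and drops in; elsewhere it rests on the quadrant.
- ring_centre (a point): centre of the steel pull ring on the index pin, 163 mm from the pivot and 132 mm above the bench while the pin is home; moves with pin and arm. Axes: z up, -x along the arm away from the pivot, y across it. Opening 45 mm, outside 63 mm, 8 mm thick. The ring stands across the arm and leans back to the pivot by 0.70 rad: the axis of its opening points to -x and 0.70 rad above level.
- behind_ring (a point): point on the arm's top under and behind the ring, 150 mm from the pivot. Axes as ring_centre but fixed to the arm. A closed gripper sloping 30 to 65 degrees down, roughly along the arm towards the pivot passes through the ring and may come out up to 30 mm beyond its centre before it nears the arm or the gauge.
- dial_gauge: dial gauge clamped in the arm 100 mm from the pivot, behind the ring; round case 47 mm across and 24 mm deep with its face to the ring, centre 108 mm above the bench. Not to be touched. Origin: on the pivot axis at bench level.
- setting_master: solid plain steel plug, 25 mm across and 30 mm high, its upper third stepped down to 17 mm; stands loose on the seat left or right of the middle one (24 degrees). Origin: centre of its underside, 16 mm above the bench.
- work_bush: plain hollow bush, 25 mm across and 30 mm high; stands loose on the opposite seat. Origin: centre of its underside.
- ring_back: outer edge of the pull ring, on its back (the side towards the pivot). A finger hooked through the opening does not press on it; fingers that pinch the ring do. Origin on the pin's axis, 29 mm below and 22 mm outward (-x) of the ring's centre.
- spare_bush_a: bystander: bush like the other, 25 x 30 mm, standing on the bench left of the fixture.
- spare_bush_b: bystander: the second such bush beside it.
- block_by: bystander: white drilled valve block, 47 x 62 x 33 mm.
- hex_key_by: bystander: bent hex key, 87 mm long, in front of the fixture.
- pliers_by: bystander: small pliers, 172 mm long, near the bench's front edge.
- grease_by: bystander: round pot with a screw lid, 63 mm across, 43 mm high, right of the fixture.

How it is judged (in metres and radians):
On the way, in this order (a step that is already met when the one before it is completed fails the run):
1. the pin is lifted clear of the middle hole by the ring (value of joint index_pin above 0.01 m and value of joint gauge_arm between -0.08 and 0.08 rad and contact force between the fingers and index_pin above 0.5 N), for 0.1 s.
2. the arm stands at the next hole on the master's side with the pin fully home in it (((y of setting_master in the frame of gauge_base above 0 m and value of joint gauge_arm between 0.388879 and 0.448879 rad) or (y of setting_master in the frame of gauge_base below 0 m and value of joint gauge_arm between -0.448879 and -0.388879 rad)) and value of joint index_pin below 0.0015 m), for 0.2 s.
At the end, for the whole second after the job is handed in: The arm is at rest at the hole next to the middle one on the setting master's side (within 0.03 rad) with the pin fully home (lift under 1.5 mm); master and bush still stand on their seats (within 4 mm, upright within 0.1 rad), and the things lying around are within 15 mm of where they were (all of step 2 and velocity of joint gauge_arm between -0.05 and 0.05 rad/s and distance of each of setting_master, work_bush from where it was at the start of the episode below 0.004 m and angle between each of setting_master, work_bush's own z axis and vertical below 0.1 rad and distance of each of spare_bush_a, spare_bush_b, block_by, hex_key_by, pliers_by, grease_by from where it was at the start of the episode below 0.015 m); the robot touches nothing.
It fails at once if the pull ring is gripped (the back of its outer edge is pressed with over 2 N) instead of hooked from inside (contact force between the fingers and ring_back above 2 N).
It fails at once if the arm swings away from the master (over 0.15 rad from the middle hole) or past the hole on the master's side by over 0.2 rad ((y of setting_master in the frame of gauge_base above 0 m and value of joint gauge_arm below -0.15 rad) or (y of setting_master in the frame of gauge_base below 0 m and value of joint gauge_arm above 0.15 rad) or value of joint gauge_arm above 0.618879 rad or value of joint gauge_arm below -0.618879 rad).
It fails at once if the dial gauge is pressed or knocked by the robot (over 2 N) (contact force between any of the fingers, the arm and dial_gauge above 2 N).
It fails at once if the setting master or the bush is shifted over 4 mm or lifted (distance of any of setting_master, work_bush from where it was at the start of the episode above 0.004 m).
It fails at once if a bystander is pushed over 15 mm or carried (distance of any of spare_bush_a, spare_bush_b, block_by, hex_key_by, pliers_by, grease_by from where it was at the start of the episode above 0.015 m).
It also fails if it takes over 54 s, if anything falls off the work surface, if the arm or the gripper's body presses on something with over 40 N, if the wrist force passes 120 N, or if a joint passes its speed limit or range.

## Working session

There is one attempt and no reset: what is moved stays moved. The work goes in short steps, Python scripts to look and compute and a tool call to move; the robot and the scene stay as the last step left them, time stands still between calls to the robot, and variables do not carry over. Pictures are saved under pics/ and viewed, at most 10 in all, crops included, and the job is handed in when it is done.

Besides the shell and the picture viewer there is one more tool, called after "Emit:" as name(argument=value, ...) on one line, values as JSON. step_arm: Moves the arm, as the interface text tells. Its arguments: {"type":"object","properties":{"increments":{"type":"array","items":{"type":"array","items":{"type":"array","items":{"type":"number"}}}},"newtons":{"type":"number"}},"required":["increments"]}

```bash
mkdir -p pics; ls; cat > h.py <<'E'
import numpy as np, cv2
from scipy.spatial.transform import Rotation as R
from cell import manip, optics, workorder
def snap(n,f):
    c=optics.camera(n); np.savez('pics/'+f+'.npz',**{k:np.array(v) for k,v in c.items()})
    cv2.imwrite('pics/'+f+'.png',c['frame'][:,:,::-1]); return c
def pt(c,u,v,w=1):
    z=c['range_z'][v-w:v+w+1,u-w:u+w+1]; z=np.median(z[z>0])
    n=cv2.undistortPoints(np.array([[[u,v]]],float),np.array(c['mtx']),np.array(c['distortion']))[0,0]
    return (c['cam_to_world']@np.r_[n*z,z,1])[:3].round(1)
def proj(c,p):
    T=np.linalg.inv(c['cam_to_world']); q=T[:3,:3]@np.array(p,float).reshape(-1,3).T+T[:3,3:]
    return cv2.projectPoints(q.T.copy(),np.zeros(3),np.zeros(3),np.array(c['mtx']),np.array(c['distortion']))[0][:,0].round(0)
E
python3 - <<'E'
from h import *
for n in('scene','top'):
    c=snap(n,n+'0'); print(n,c['cam_to_world'].round(2).tolist(),c['mtx'][0][0])
s=manip.read_state();print({k:np.round(v,3).tolist() for k,v in s.items()})
E
```

```text
pics
scene [[-0.61, -0.44, 0.66, -104.93], [-0.79, 0.35, -0.5, 541.58], [-0.02, -0.83, -0.56, 679.05], [0.0, 0.0, 0.0, 1.0]] 506.7393108455852
top [[0.02, -0.99, 0.16, 403.33], [-1.0, -0.02, 0.0, -4.01], [0.0, -0.16, -0.99, 1140.21], [0.0, 0.0, 0.0, 1.0]] 455.2815686980935
{'clock': 0.1, 'joints': [-1.21, 0.3, 1.521, -0.0, 1.321, -0.067], 'qd': [-0.002, -0.0, -0.001, 0.001, -0.0, 0.0], 'effort': [0.001, -53.264, -35.328, 0.071, 0.024, -0.0], 'eef_pos': [228.184, -500.406, 404.191], 'eef_rot': [-3.141, -0.0, 0.428], 'wrist_force': [0.181, 0.245, 0.215], 'moment': [0.017, -0.01, -0.031], 'finger_force': 0.0, 'finger_gap': 94.157}
```

View pics/scene0.png

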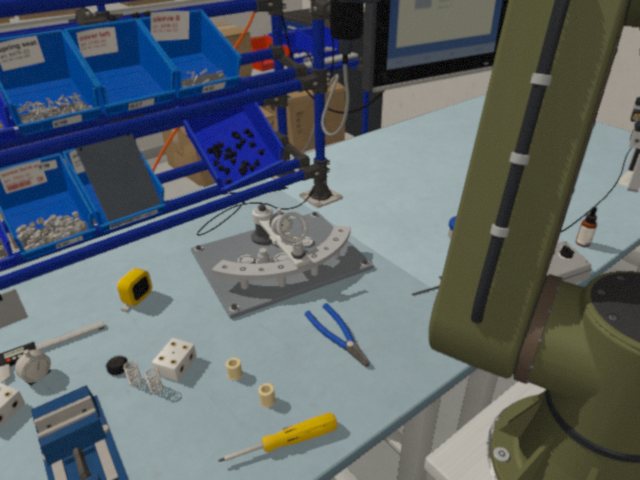

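View pics/top0.png

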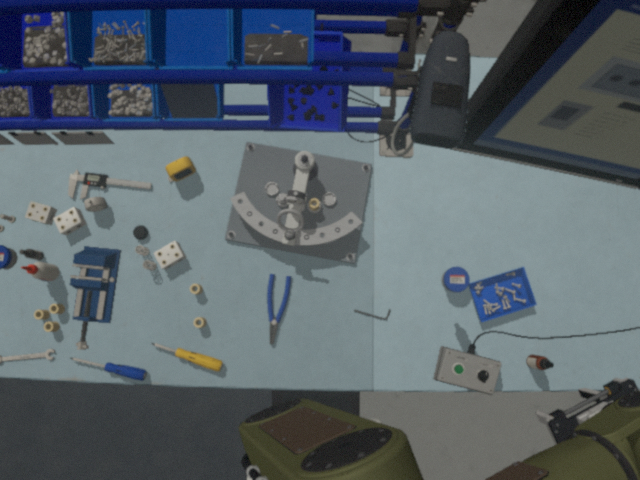

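The scene view shows the fixture at about (285,255). In the top view the pivot is at (304,159) and the ring near (291,218). A brass-coloured part sits at (314,204), with steel shapes at (272,188) and (330,200). I'll enlarge that area.

```bash
python3 - <<'E'
from h import *
c=dict(np.load('pics/top0.npz'))
cv2.imwrite('pics/crop1.png',cv2.resize(c['frame'][135:275,220:380,::-1],None,fx=5,fy=4.28,interpolation=cv2.INTER_CUBIC)[:600])
for u,v in((304,159),(250,147),(370,169),(349,261),(227,238),(291,218),(314,204),(272,188),(330,200),(291,240),(240,205),(350,222)): print(u,v,pt(c,u,v))
E
```

```text
304 159 [768.9  36.3 100.5]
250 147 [828.8 180.8  16.5]
370 169 [ 777.4 -131.7    9.4]
349 261 [536.5 -79.   11.5]
227 238 [588.6 228.6  12.8]
291 218 [629.1  64.5  78. ]
314 204 [679.5  11.3  16.6]
272 188 [719.9 119.5  15. ]
330 200 [690.9 -29.1  15.9]
291 240 [576.2  63.   77.1]
240 205 [663.1 191.3  59.7]
350 222 [635.5 -80.6  13. ]
```

View pics/crop1.png

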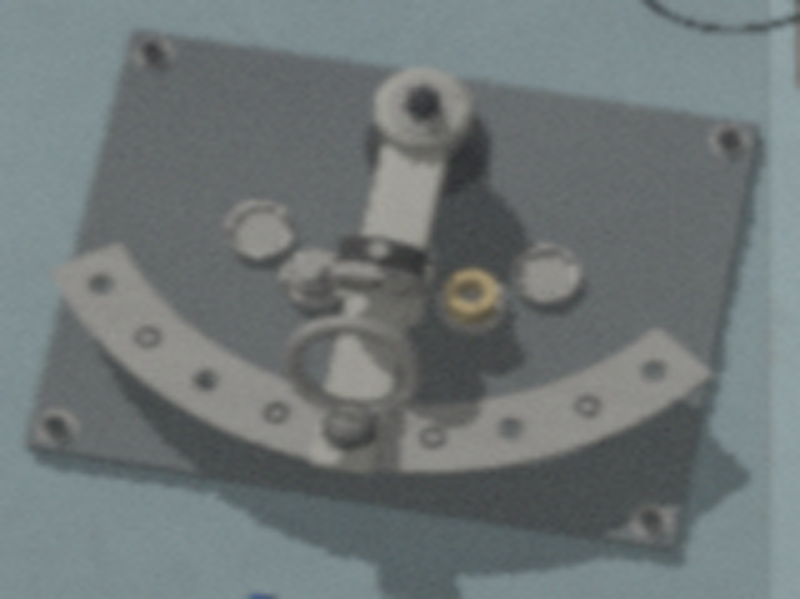

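The top crop shows a solid steel plug at crop (310,275), left of the arm. The hollow brass bush is on the right at (472,293), so **the master is on the left (+y)**. The 24° and 48° holes are at crop (205,378), (100,283), (510,428) and (655,370), and the ring centre is near (350,365). Next I'll fit the fixture frame to the holes.

```bash
cat >> h.py <<'E'
def ray(c,u,v):
    n=cv2.undistortPoints(np.array([[[u,v]]],float),np.array(c['mtx']),np.array(c['distortion']))[0,0]
    return c['cam_to_world'][:3,3],c['cam_to_world'][:3,:3]@np.r_[n,1]
def plane(c,u,v,z):
    o,d=ray(c,u,v); return o+d*(z-o[2])/d[2]
def tri(c1,p1,c2,p2):
    (a,d),(b,e)=ray(c1,*p1),ray(c2,*p2)
    t=np.linalg.lstsq(np.c_[d,-e],b-a,rcond=None)[0]; P,Q=a+t[0]*d,b+t[1]*e
    return (P+Q)/2,np.linalg.norm(P-Q)
E
python3 - <<'E'
from h import *
from scipy.optimize import least_squares
c=dict(np.load('pics/top0.npz'));s=dict(np.load('pics/scene0.npz'))
cr=np.array([(100,283),(205,378),(510,428),(655,370)]);H=np.array([plane(c,220+a/5,135+b/4.28,58)[:2] for a,b in cr])
an=np.radians([48,24,-24,-48])
f=lambda p:(np.array([p[0]-185*np.cos(an-p[2]),p[1]+185*np.sin(an-p[2])]).T-H).ravel()
r=least_squares(f,[769,36,-.165]);print(r.x,r.fun.round(1))
x,y,w=r.x
for n,l,z,t in(('ring',163,132,0),('ring2',163,132,.419),('master',100,46,.419)):
    p=[x-l*np.cos(t-w),y+l*np.sin(t-w),z];print(n,np.round(p,1),proj(c,p),proj(s,p))
cv2.imwrite('pics/crop2.png',cv2.resize(s['frame'][190:300,200:360,::-1],None,fx=5,fy=5,interpolation=cv2.INTER_CUBIC))
E
```

```text
[ 7.72511867e+02  3.55533711e+01 -1.68078196e-01] [ 0.2 -0.3 -0.4 -0.2  0.4 -0.2 -0.2  0.7]
ring [611.8  62.8 132. ] [[290. 221.]] [[292. 227.]]
ring2 [636.8 125.8 132. ] [[263. 209.]] [[259. 233.]]
master [689.3  90.9  46. ] [[282. 197.]] [[263. 250.]]
```

View pics/crop2.png

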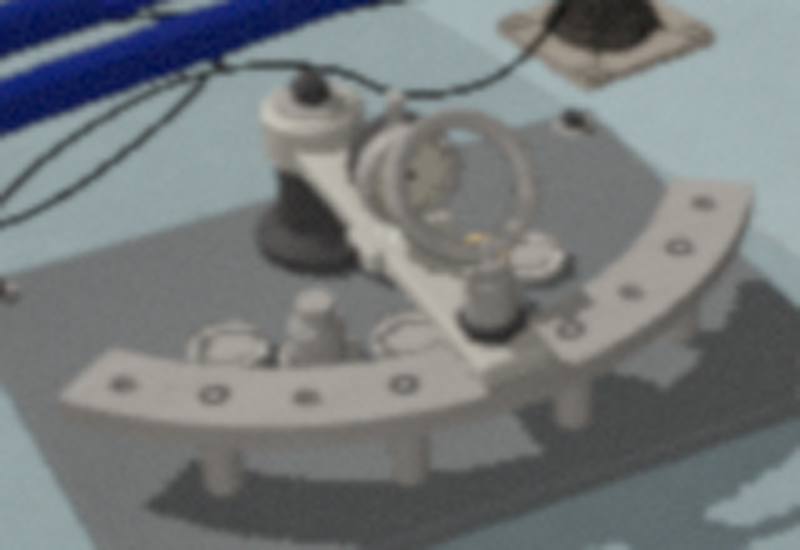

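The scene crop shows the ring centre at crop (465,183), which is pixel (293,227). The fit predicted (292,227), so both views agree to about 2 mm. The stepped master on the left is confirmed at crop (315,325). Next I'll plan the approach.

```bash
cat >> h.py <<'E'
RING=np.array([611.8,62.8,132.]); PIV=np.array([772.5,35.6,0]); W=-.168
def rot(S,psi): return R.from_euler('xyz',[np.pi,-(np.pi/2-np.radians(S)),psi])
def plan(tip,S,psi,n,grip=1):
    s=manip.read_state(); p=np.array(s['eef_pos'],float); r=R.from_euler('xyz',s['eef_rot'])
    q=rot(S,psi); e=np.array(tip)-199*q.as_matrix()[:,2]
    d=(r.inv()*q).as_rotvec()/n; rows=[]
    tip0=p+199*r.as_matrix()[:,2]
    for i in range(n):
        r2=r*R.from_rotvec(d); t=tip0+(np.array(tip)-tip0)*(i+1)/n; p2=t-199*r2.as_matrix()[:,2]
        rows.append(np.r_[d/np.radians(45),r.inv().apply(p2-p)/40,grip].round(2).tolist()); r,p=r2,p2
    print('tip now',tip0.round(1),'F',np.round(s['wrist_force'],1),'gap',round(s['finger_gap'],1),'q',np.round(s['joints'],2),'t',s['clock'])
    print('goal flange',e.round(1))
    for k in range(0,n,5): print(rows[k:k+5])
def ax(S,psi): return rot(S,psi).as_matrix()
E
python3 - <<'E'
from h import *
S,psi=52,-.25
plan(RING-70*ax(S,psi)[:,2],S,psi,20)
E
```

```text
tip now [ 228.1 -500.2  205.2] F [0.2 0.2 0.2] gap 94.2 q [-1.21  0.3   1.52 -0.    1.32 -0.07] t 0.1
goal flange [451.3 103.8 344. ]
[[-0.01, 0.04, 0.04, 0.53, -0.53, 0.03, 1.0], [-0.01, 0.04, 0.04, 0.51, -0.56, 0.04, 1.0], [-0.01, 0.04, 0.04, 0.49, -0.58, 0.06, 1.0], [-0.01, 0.04, 0.04, 0.47, -0.6, 0.07, 1.0], [-0.01, 0.04, 0.04, 0.45, -0.62, 0.09, 1.0]]
[[-0.01, 0.04, 0.04, 0.43, -0.64, 0.1, 1.0], [-0.01, 0.04, 0.04, 0.41, -0.66, 0.11, 1.0], [-0.01, 0.04, 0.04, 0.39, -0.68, 0.12, 1.0], [-0.01, 0.04, 0.04, 0.36, -0.7, 0.13, 1.0], [-0.01, 0.04, 0.04, 0.34, -0.72, 0.14, 1.0]]
[[-0.01, 0.04, 0.04, 0.31, -0.74, 0.15, 1.0], [-0.01, 0.04, 0.04, 0.28, -0.75, 0.15, 1.0], [-0.01, 0.04, 0.04, 0.26, -0.77, 0.16, 1.0], [-0.01, 0.04, 0.04, 0.23, -0.78, 0.16, 1.0], [-0.01, 0.04, 0.04, 0.2, -0.8, 0.17, 1.0]]
[[-0.01, 0.04, 0.04, 0.17, -0.81, 0.17, 1.0], [-0.01, 0.04, 0.04, 0.14, -0.82, 0.17, 1.0], [-0.01, 0.04, 0.04, 0.11, -0.83, 0.17, 1.0], [-0.01, 0.04, 0.04, 0.08, -0.84, 0.17, 1.0], [-0.01, 0.04, 0.04, 0.05, -0.85, 0.17, 1.0]]
```

Emit:
step_arm(increments=[[[-0.01,0.04,0.04,0.53,-0.53,0.03,1],[-0.01,0.04,0.04,0.51,-0.56,0.04,1],[-0.01,0.04,0.04,0.49,-0.58,0.06,1],[-0.01,0.04,0.04,0.47,-0.6,0.07,1],[-0.01,0.04,0.04,0.45,-0.62,0.09,1]]])

```text
clock: 0.6
eef_pos: [279.5, -356.0, 397.3]
eef_rot: [3.115, -0.161, 0.271]
wrist_force: [0.2, -0.7, 0.6]
finger_gap: 56.8
finger_force: 0.0
```

Emit:
step_arm(increments=[[[-0.01,0.04,0.04,0.43,-0.64,0.1,1],[-0.01,0.04,0.04,0.41,-0.66,0.11,1],[-0.01,0.04,0.04,0.39,-0.68,0.12,1],[-0.01,0.04,0.04,0.36,-0.7,0.13,1],[-0.01,0.04,0.04,0.34,-0.72,0.14,1]]])

```text
clock: 1.1
eef_pos: [331.2, -206.5, 386.9]
eef_rot: [3.113, -0.323, 0.114]
wrist_force: [0.7, -0.2, 0.5]
finger_gap: 17.5
finger_force: 0.0
```

```bash
python3 - <<'E'
from h import *
S,psi=52,-.25
plan(RING-70*ax(S,psi)[:,2],S,psi,10)
E
```

```text
tip now [ 394.4 -205.   198.2] F [ 0.7 -0.2  0.5] gap 17.5 q [-0.69 -0.09  2.    0.25  0.99  0.66] t 1.1
goal flange [451.3 103.8 344. ]
[[-0.02, 0.04, 0.04, 0.32, -0.72, 0.17, 1.0], [-0.02, 0.04, 0.04, 0.29, -0.74, 0.18, 1.0], [-0.02, 0.04, 0.04, 0.26, -0.76, 0.19, 1.0], [-0.02, 0.04, 0.04, 0.23, -0.77, 0.19, 1.0], [-0.02, 0.04, 0.04, 0.2, -0.79, 0.19, 1.0]]
[[-0.02, 0.04, 0.04, 0.17, -0.8, 0.19, 1.0], [-0.02, 0.04, 0.04, 0.14, -0.82, 0.19, 1.0], [-0.02, 0.04, 0.04, 0.11, -0.83, 0.19, 1.0], [-0.02, 0.04, 0.04, 0.08, -0.84, 0.19, 1.0], [-0.02, 0.04, 0.04, 0.05, -0.85, 0.19, 1.0]]
```

Emit:
step_arm(increments=[[[-0.02,0.04,0.04,0.32,-0.72,0.17,1],[-0.02,0.04,0.04,0.29,-0.74,0.18,1],[-0.02,0.04,0.04,0.26,-0.76,0.19,1],[-0.02,0.04,0.04,0.23,-0.77,0.19,1],[-0.02,0.04,0.04,0.2,-0.79,0.19,1]]])

```text
clock: 1.6
eef_pos: [388.0, -53.5, 367.0]
eef_rot: [3.099, -0.486, -0.05]
wrist_force: [-0.6, -0.8, -0.6]
finger_gap: 0.5
finger_force: 0.0
```

Emit:
step_arm(increments=[[[-0.02,0.04,0.04,0.17,-0.8,0.19,1],[-0.02,0.04,0.04,0.14,-0.82,0.19,1],[-0.02,0.04,0.04,0.11,-0.83,0.19,1],[-0.02,0.04,0.04,0.08,-0.84,0.19,1],[-0.02,0.04,0.04,0.05,-0.85,0.19,1]]])

```text
clock: 2.1
eef_pos: [449.4, 104.6, 340.2]
eef_rot: [3.117, -0.649, -0.23]
wrist_force: [0.3, -0.5, 0.4]
finger_gap: 0.4
finger_force: 0.0
```

```bash
python3 - <<'E'
from h import *
S,psi=52,-.25
w=snap('wrist','w1');c=snap('top','t1')
plan(RING-70*ax(S,psi)[:,2],S,psi,1)
print(proj(w,[RING]),w['cam_to_world'][:3,3])
a=ax(.7*180/np.pi,W); th=np.linspace(0,6.28,8,endpoint=False)
print(proj(w,[RING+22.5*(np.cos(t)*a[:,0]+np.sin(t)*a[:,1]) for t in th]).tolist())
E
```

```text
tip now [565.4  74.  180.7] F [-0.3 -0.  -0.5] gap 0.5 q [ 0.19  0.11  1.95 -0.54  0.55  2.39] t 2.2
goal flange [451.3 103.8 344. ]
[[0.01, 0.02, 0.02, 0.11, 0.04, -0.06, 1.0]]
[[306. 240.]] [513.50145253  88.61589785 365.69021179]
[[304.0, 207.0], [330.0, 216.0], [341.0, 238.0], [331.0, 260.0], [307.0, 270.0], [282.0, 263.0], [270.0, 242.0], [279.0, 219.0]]
```

View pics/w1.png

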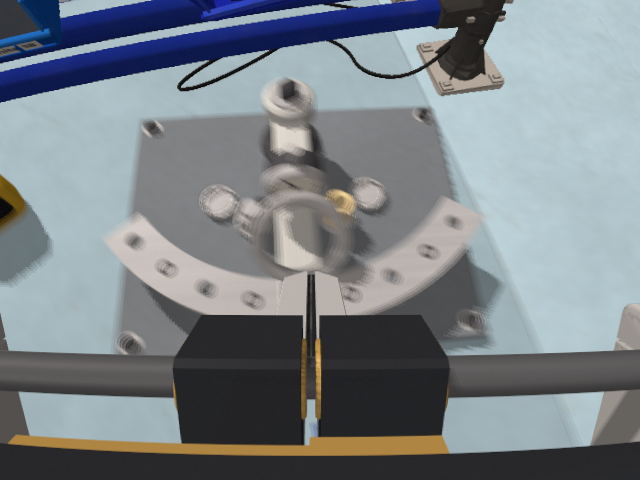

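The wrist view is slightly motion-blurred. The ring is centred near (301,232) against a prediction of (306,240), with the fingers lined up just below it. Joint 6 is at 2.39, close to its 2.55 limit, and the swing would push it further. I'll flip the gripper a half turn here, in free air.

Emit:
step_arm(increments=[[[0,0,-0.19,0,0,0,1],[0,0,-0.19,0,0,0,1],[0,0,-0.19,0,0,0,1],[0,0,-0.19,0,0,0,1],[0,0,-0.19,0,0,0,1]]])

```text
clock: 2.7
eef_pos: [449.0, 102.5, 340.4]
eef_rot: [2.651, -0.439, 0.628]
wrist_force: [0.1, 0.4, -0.0]
finger_gap: 0.6
finger_force: 0.0
```

Emit:
step_arm(increments=[[[0,0,-0.19,0,0,0,1],[0,0,-0.19,0,0,0,1],[0,0,-0.19,0,0,0,1],[0,0,-0.19,0,0,0,1],[0,0,-0.19,0,0,0,1]]])

```text
clock: 3.2
eef_pos: [449.0, 102.5, 340.4]
eef_rot: [2.495, -0.023, 1.27]
wrist_force: [1.1, -0.2, 0.3]
finger_gap: 0.4
finger_force: 0.0
```

Emit:
step_arm(increments=[[[0,0,-0.19,0,0,0,1],[0,0,-0.19,0,0,0,1],[0,0,-0.19,0,0,0,1],[0,0,-0.19,0,0,0,1],[0,0,-0.19,0,0,0,1]]])

```text
clock: 3.7
eef_pos: [449.0, 102.5, 340.4]
eef_rot: [2.621, 0.403, 1.9]
wrist_force: [-0.1, -0.1, -0.2]
finger_gap: 0.6
finger_force: 0.0
```

Emit:
step_arm(increments=[[[0,0,-0.19,0,0,0,1],[0,0,-0.19,0,0,0,1],[0,0,-0.19,0,0,0,1],[0,0,-0.19,0,0,0,1],[0,0,-0.19,0,0,0,1]]])

```text
clock: 4.2
eef_pos: [449.0, 102.5, 340.4]
eef_rot: [3.054, 0.641, 2.726]
wrist_force: [0.3, -0.0, 0.1]
finger_gap: 0.5
finger_force: 0.0
```

```bash
sed -i "s/^def rot.*/def rot(S,psi): return R.from_euler('xyz',[np.pi,-(np.pi\/2-np.radians(S)),psi])*R.from_euler('z',np.pi)/" h.py
python3 - <<'E'
from h import *
S,psi=60,-.25
plan(RING-60*ax(S,psi)[:,2],S,psi,4)
E
```

```text
tip now [564.5  70.4 181.6] F [ 0.3 -0.   0.1] gap 0.5 q [ 0.19  0.11  1.95 -0.53  0.55 -0.62] t 4.2
goal flange [486.3  94.8 356.3]
[[-0.0, 0.04, -0.04, -0.25, 0.04, 0.06, 1.0], [-0.0, 0.04, -0.04, -0.25, 0.03, 0.05, 1.0], [-0.0, 0.04, -0.04, -0.25, 0.03, 0.05, 1.0], [-0.0, 0.04, -0.04, -0.25, 0.03, 0.05, 1.0]]
```

Emit:
step_arm(increments=[[[0,0.04,-0.04,-0.25,0.03,0.06,1],[0,0.04,-0.04,-0.25,0.03,0.05,1],[0,0.04,-0.04,-0.25,0.03,0.05,1],[0,0.04,-0.04,-0.25,0.03,0.05,1],[0,0,0,0,0,0,1]]])

```text
clock: 4.7
eef_pos: [486.7, 93.9, 356.6]
eef_rot: [3.136, 0.522, 2.875]
wrist_force: [-0.0, -0.6, -0.2]
finger_gap: 0.6
finger_force: 0.0
```

```bash
python3 - <<'E'
from h import *
S,psi=60,-.25
w=snap('wrist','w2')
plan(RING-60*ax(S,psi)[:,2],S,psi,1)
print(w['cam_to_world'][:3,3])
a=ax(np.degrees(.7),W); th=np.linspace(0,6.28,12,endpoint=False)
q=proj(w,[RING]+[RING+r*(np.cos(t)*a[:,0]+np.sin(t)*a[:,1]) for r in(22.5,31.5) for t in th])
im=w['frame'][:,:,::-1].copy()
for u,v in q.astype(int): cv2.circle(im,(u,v),1,(0,0,255),-1)
cv2.imwrite('pics/w2o.png',im)
E
```

```text
tip now [582.2  69.  183.7] F [-0.3  0.  -0.7] gap 0.1 q [ 0.15  0.17  1.83 -0.31  0.68 -0.96] t 4.75
goal flange [486.3  94.8 356.3]
[[-0.0, -0.0, -0.02, -0.0, 0.02, -0.0, 1.0]]
[438.88391693 106.53908934 305.58008542]
```

View pics/w2o.png

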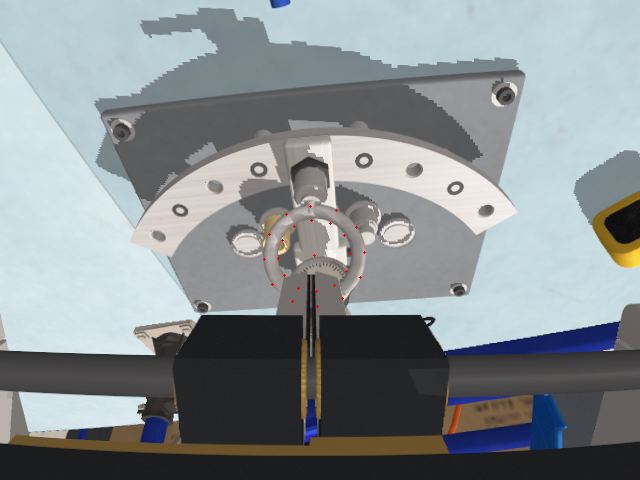

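The projected ring (red dots) lies on the imaged ring, which spans x 263–365 with its lower rim near (312,205). The residual is about 1 mm, and the fingers aim through the opening. Inserting now.

Emit:
step_arm(increments=[[[0,0,-0.02,0,0.02,0.4,1],[0,0,0,0,0,0.4,1],[0,0,0,0,0,0.4,1],[0,0,0,0,0,0.3,1],[0,0,0,0,0,0.1,1]]])

```text
clock: 5.25
eef_pos: [517.2, 87.2, 299.7]
eef_rot: [-3.138, 0.521, 2.893]
wrist_force: [0.4, 0.2, -0.6]
finger_gap: 0.5
finger_force: 0.0
```

Emit:
step_arm(increments=[[[0,0,0,0,0,0.3,1],[0,0,0,0,0,0.2,1],[0,0,0,0,0,0,1]]])

```text
clock: 5.55
eef_pos: [527.1, 84.8, 282.5]
eef_rot: [-3.138, 0.521, 2.893]
wrist_force: [-0.5, -0.6, 0.2]
finger_gap: 0.5
finger_force: 0.0
```

```bash
python3 - <<'E'
from h import *
S,psi=60,-.25
A=ax(S,psi);print('x axis',A[:,0].round(2))
plan(RING+25*A[:,2]-10*A[:,0],S,psi,3)
E
```

```text
x axis [-0.84  0.21 -0.5 ]
tip now [622.9  59.7 109.9] F [-0.5 -0.6  0.2] gap 0.5 q [ 0.11  0.35  1.79 -0.36  0.54 -0.94] t 5.55
goal flange [535.9  82.2 287.7]
[[-0.0, -0.0, 0.0, -0.09, -0.0, 0.0, 1.0], [-0.0, -0.0, 0.0, -0.09, -0.0, 0.0, 1.0], [-0.0, -0.0, 0.0, -0.09, -0.0, 0.0, 1.0]]
```

Emit:
step_arm(increments=[[[0,0,0,-0.1,0,0,1],[0,0,0,-0.1,0,0,1],[0,0,0,-0.05,0,0,1],[0,0,0,0,0,0,1]]])

```text
clock: 5.95
eef_pos: [535.0, 82.8, 288.2]
eef_rot: [-3.138, 0.519, 2.893]
wrist_force: [-7.6, 1.0, -0.5]
finger_gap: 0.2
finger_force: 3.5
```

Emit:
step_arm(increments=[[[0,0,0,-0.05,0,-0.087,1],[0,0,0,0,0,0,1]]])

```text
clock: 6.15
eef_pos: [534.8, 82.8, 291.9]
eef_rot: [-3.138, 0.519, 2.893]
wrist_force: [-5.6, 0.9, -6.9]
finger_gap: 0.2
finger_force: 3.6
```

Emit:
step_arm(increments=[[[0,0,0,-0.05,0,-0.087,1],[0,0,0,-0.05,0,-0.087,1],[0,0,0,0,0,0,1]]])

```text
clock: 6.45
eef_pos: [534.8, 82.8, 300.1]
eef_rot: [-3.138, 0.519, 2.893]
wrist_force: [-7.3, 1.2, -8.1]
finger_gap: 0.5
finger_force: 4.6
```

```bash
python3 - <<'E'
from h import *
w=snap('wrist','w3');t=snap('top','t3');s=snap('scene','s3')
print(manip.read_state()['wrist_force'])
a=w['frame'][100:340,180:460,::-1];b=s['frame'][180:300,200:340,::-1]
cv2.imwrite('pics/m3.png',np.hstack([cv2.resize(a,(400,343)),cv2.resize(b,(400,343),interpolation=cv2.INTER_CUBIC)]))
E
```

```text
[-6.68149137  1.38817098 -8.188847  ]
```

View pics/m3.png

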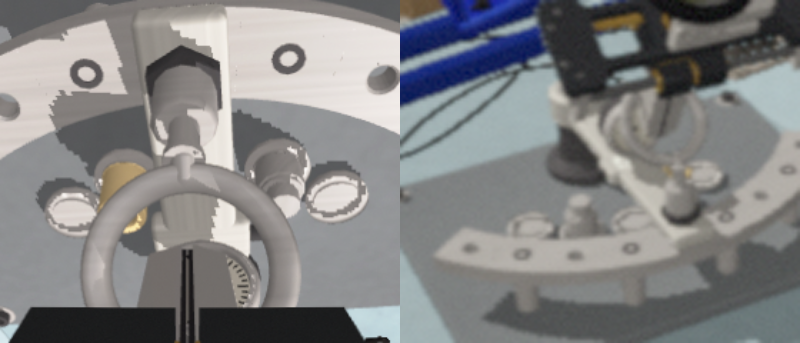

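The wrist crop shows the fingers through the ring, pulling on its inner upper rim with the pin stem raised. The scene crop shows the arm still at the middle hole. Fz of about 8.2 N implies roughly 9 mm of lift, so I'll lift a little more.

Emit:
step_arm(increments=[[[0,0,0,-0.03,0,-0.054,1],[0,0,0,-0.03,0,-0.054,1],[0,0,0,0,0,0,1],[0,0,0,0,0,0,1]]])

```text
clock: 7.0
eef_pos: [534.8, 82.8, 304.7]
eef_rot: [-3.137, 0.519, 2.893]
wrist_force: [-6.0, 0.5, -9.4]
finger_gap: 0.6
finger_force: 4.4
```

```bash
cat >> h.py <<'E'
def swing(dphi,dpsi,n,dz=0,grip=1):
    s=manip.read_state(); p=np.array(s['eef_pos'],float); r=R.from_euler('xyz',s['eef_rot'])
    L=175*r.as_matrix()[:,2]  # finger point at ring
    q=p+L; d=q[:2]-PIV[:2]; rows=[]
    for i in range(n):
        a=-dphi*(i+1)/n; c,k=np.cos(a),np.sin(a)
        q2=np.r_[PIV[:2]+[c*d[0]-k*d[1],k*d[0]+c*d[1]],q[2]+dz*(i+1)/n]
        r2=R.from_euler('z',-dpsi/n)*r; p2=q2-175*r2.as_matrix()[:,2]
        rows.append(np.r_[(r.inv()*r2).as_rotvec()/np.radians(45),r.inv().apply(p2-p)/40,grip].round(3).tolist()); r,p=r2,p2
    print('q',np.round(s['joints'],2),'F',np.round(s['wrist_force'],1),'ang',np.arctan2(d[1],-d[0])+W,'rad',np.hypot(*d),'z',q[2])
    for k in range(0,n,5): print(rows[k:k+5])
E
python3 -c "
from h import *
swing(.419,.25,15)"
```

```text
q [ 0.11  0.33  1.75 -0.32  0.59 -0.98] F [-6.   0.5 -9.4] ang -0.005760339481703958 rad 155.89299404958604 z 152.67029275001462
[[0.011, 0.0, 0.018, 0.006, 0.145, -0.004, 1.0], [0.011, 0.0, 0.018, 0.005, 0.145, -0.004, 1.0], [0.011, 0.0, 0.018, 0.004, 0.145, -0.003, 1.0], [0.011, 0.0, 0.018, 0.003, 0.145, -0.002, 1.0], [0.011, 0.0, 0.018, 0.002, 0.145, -0.002, 1.0]]
[[0.011, 0.0, 0.018, 0.001, 0.145, -0.001, 1.0], [0.011, 0.0, 0.018, -0.0, 0.145, -0.001, 1.0], [0.011, 0.0, 0.018, -0.001, 0.145, 0.0, 1.0], [0.011, 0.0, 0.018, -0.002, 0.145, 0.001, 1.0], [0.011, 0.0, 0.018, -0.003, 0.145, 0.001, 1.0]]
[[0.011, 0.0, 0.018, -0.004, 0.145, 0.002, 1.0], [0.011, 0.0, 0.018, -0.005, 0.145, 0.002, 1.0], [0.011, 0.0, 0.018, -0.006, 0.145, 0.003, 1.0], [0.011, 0.0, 0.018, -0.008, 0.145, 0.004, 1.0], [0.011, 0.0, 0.018, -0.009, 0.145, 0.004, 1.0]]
```

Emit:
step_arm(increments=[[[0.011,0,0.018,0.006,0.145,-0.004,1],[0.011,0,0.018,0.005,0.145,-0.004,1],[0.011,0,0.018,0.004,0.145,-0.003,1],[0.011,0,0.018,0.003,0.145,-0.002,1],[0.011,0,0.018,0.002,0.145,-0.002,1]]])

```text
clock: 7.5
eef_pos: [541.8, 111.1, 304.4]
eef_rot: [-3.134, 0.518, 2.81]
wrist_force: [-9.8, 1.2, -8.8]
finger_gap: 0.0
finger_force: 5.5
```

```bash
python3 -c "
from h import *
swing(.281,.167,10)
w=snap('wrist','w4')
cv2.imwrite('pics/w4c.png',w['frame'][60:340,120:520,::-1])"
```

```text
q [ 0.17  0.36  1.71 -0.41  0.65 -0.79] F [-9.8  1.2 -8.8] ang 0.1318304729004531 rad 156.15122772392334 z 152.31917516655017
[[0.011, 0.0, 0.018, 0.001, 0.146, -0.002, 1.0], [0.011, 0.0, 0.018, -0.0, 0.146, -0.001, 1.0], [0.011, 0.0, 0.018, -0.001, 0.146, -0.0, 1.0], [0.011, 0.0, 0.018, -0.002, 0.146, 0.0, 1.0], [0.011, 0.0, 0.018, -0.003, 0.146, 0.001, 1.0]]
[[0.011, 0.0, 0.018, -0.005, 0.146, 0.001, 1.0], [0.011, 0.0, 0.018, -0.006, 0.146, 0.002, 1.0], [0.011, 0.0, 0.018, -0.007, 0.146, 0.003, 1.0], [0.011, 0.0, 0.018, -0.008, 0.146, 0.003, 1.0], [0.011, 0.0, 0.018, -0.009, 0.146, 0.004, 1.0]]
```

View pics/w4c.png

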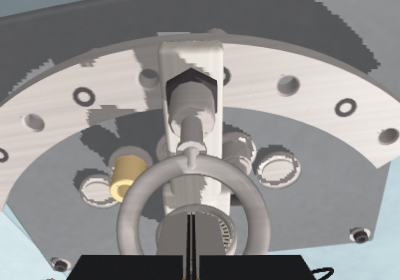

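The arm is following. The vacated middle hole shows at crop (148,77) and the target hole at (288,85).

Emit:
step_arm(increments=[[[0.011,0,0.018,0.001,0.146,-0.002,1],[0.011,0,0.018,0,0.146,-0.001,1],[0.011,0,0.018,-0.001,0.146,0,1],[0.011,0,0.018,-0.002,0.146,0,1],[0.011,0,0.018,-0.003,0.146,0.001,1]]])

```text
clock: 8.05
eef_pos: [552.3, 138.6, 304.2]
eef_rot: [-3.131, 0.518, 2.729]
wrist_force: [-11.4, 2.8, -7.8]
finger_gap: 0.3
finger_force: 6.0
```

Emit:
step_arm(increments=[[[0.011,0,0.018,-0.005,0.146,0.001,1],[0.011,0,0.018,-0.006,0.146,0.002,1],[0.011,0,0.018,-0.007,0.146,0.003,1],[0.011,0,0.018,-0.008,0.146,0.003,1],[0,0,0,0,0,0,1]]])

```text
clock: 8.55
eef_pos: [563.1, 159.9, 304.1]
eef_rot: [-3.13, 0.518, 2.664]
wrist_force: [-12.9, 7.7, -8.3]
finger_gap: 0.2
finger_force: 7.3
```

```bash
python3 -c "
from h import *
w=snap('wrist','w5')
s=manip.read_state();swing(.02,0,1)
# arm end corners (top z76, 209 from pivot, +-16) predicted at candidate angles
for t in(.36,.39,.419,.45):
    u=np.array([-np.cos(t-W),np.sin(t-W)]);v=np.array([u[1],-u[0]])
    print(t,proj(w,[np.r_[PIV[:2]+209*u+k*16*v,76] for k in(-1,1)]).tolist())
cv2.imwrite('pics/w5c.png',cv2.resize(w['frame'][60:340,140:540,::-1],(800,560)))"
```

```text
q [ 0.26  0.44  1.61 -0.51  0.77 -0.53] F [-13.1   7.7  -8.7] ang 0.38634452136185526 rad 156.84459034563855 z 152.05799918096616
[[0.0, 0.0, 0.0, -0.006, 0.078, 0.002, 1.0]]
0.36 [[276.0, 110.0], [343.0, 113.0]]
0.39 [[289.0, 109.0], [356.0, 114.0]]
0.419 [[302.0, 110.0], [369.0, 117.0]]
0.45 [[316.0, 110.0], [382.0, 119.0]]
```

View pics/w5c.png

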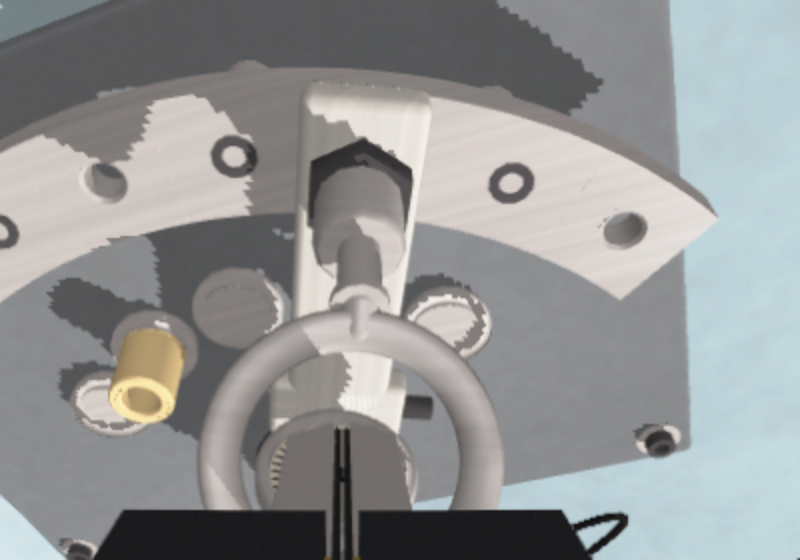

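The arm's end corners are at pixels (291,104) and (356,108), which matches an angle of about 0.393–0.40. Another 0.02 rad (3 mm) is needed before lowering.

Emit:
step_arm(increments=[[[0,0,0,-0.006,0.078,0.002,1],[0,0,0,0,0,0,1]]])

```text
clock: 8.8
eef_pos: [564.8, 162.3, 304.2]
eef_rot: [-3.13, 0.519, 2.665]
wrist_force: [-12.4, 7.0, -9.0]
finger_gap: 0.4
finger_force: 7.0
```

Emit:
step_arm(increments=[[[0,0,0,0.025,0,0.043,1],[0,0,0,0.025,0,0.043,1],[0,0,0,0,0,0,1]]])

```text
clock: 9.1
eef_pos: [564.7, 162.2, 300.1]
eef_rot: [-3.13, 0.519, 2.665]
wrist_force: [-12.3, 7.5, -8.0]
finger_gap: 0.1
finger_force: 6.8
```

```bash
python3 -c "
from h import *
swing(.01,0,1)
w=snap('wrist','w6')
g=w['frame'].astype(int).mean(2)
for v in(112,116,120): print(v,g[v,280:380:2].astype(int).tolist())
for t in(.39,.419,.45):
    u=np.array([-np.cos(t-W),np.sin(t-W)]);q=np.array([u[1],-u[0]])
    print(t,proj(w,[np.r_[PIV[:2]+l*u+k*16*q,76] for l in (209,200) for k in(-1,1)]).tolist())
"
```

```text
q [ 0.26  0.45  1.6  -0.51  0.77 -0.52] F [-12.3   7.5  -8. ] ang 0.40506846070191505 rad 156.68954062608108 z 148.1680146924978
[[0.0, -0.0, -0.0, -0.003, 0.039, 0.002, 1.0]]
112 [128, 127, 126, 124, 126, 114, 143, 171, 194, 192, 190, 186, 182, 182, 185, 184, 181, 177, 179, 178, 172, 167, 166, 161, 159, 156, 153, 152, 153, 151, 151, 148, 147, 146, 150, 153, 154, 165, 194, 178, 166, 151, 134, 128, 128, 127, 129, 128, 128, 127]
116 [125, 125, 124, 125, 125, 114, 136, 198, 218, 216, 214, 211, 212, 217, 217, 216, 215, 216, 214, 210, 209, 207, 204, 204, 201, 201, 202, 203, 201, 200, 198, 196, 200, 199, 193, 188, 190, 193, 198, 206, 207, 206, 205, 206, 204, 203, 203, 204, 193, 169]
120 [125, 125, 125, 125, 124, 114, 128, 136, 151, 140, 161, 220, 223, 226, 227, 226, 227, 227, 227, 225, 226, 223, 224, 223, 223, 223, 225, 223, 223, 222, 221, 224, 227, 222, 220, 220, 225, 232, 218, 202, 203, 205, 205, 206, 206, 207, 207, 208, 209, 209]
0.39 [[282.0, 112.0], [351.0, 117.0], [282.0, 130.0], [349.0, 135.0]]
0.419 [[296.0, 112.0], [364.0, 119.0], [294.0, 130.0], [360.0, 136.0]]
0.45 [[310.0, 113.0], [377.0, 122.0], [307.0, 130.0], [373.0, 139.0]]
```

Emit:
step_arm(increments=[[[0,0,0,0,0.03,0,1],[0,0,0,0.025,0,0.043,1],[0,0,0,0.025,0,0.043,1],[0,0,0,0,0,0,1]]])

```text
clock: 9.55
eef_pos: [565.2, 163.1, 296.2]
eef_rot: [-3.13, 0.519, 2.665]
wrist_force: [-13.1, 7.6, -8.4]
finger_gap: 0.4
finger_force: 6.6
```

Emit:
step_arm(increments=[[[0,0,0,0.025,0,0.043,1],[0,0,0,0.025,0,0.043,1],[0,0,0,0,0,0,1]]])

```text
clock: 9.85
eef_pos: [565.2, 163.2, 292.4]
eef_rot: [-3.13, 0.519, 2.665]
wrist_force: [-11.4, 8.2, -7.2]
finger_gap: 0.3
finger_force: 6.6
```

Emit:
step_arm(increments=[[[0,0,0,0.025,0,0.043,1],[0,0,0,0.025,0,0.043,1],[0,0,0,0,0,0,1]]])

```text
clock: 10.15
eef_pos: [565.5, 163.2, 289.1]
eef_rot: [-3.132, 0.521, 2.665]
wrist_force: [-8.6, 7.6, -5.6]
finger_gap: 0.6
finger_force: 6.3
```

The spring load keeps falling below the 10 mm lift level, so the pin is entering the hole. I'll continue down and unload the ring.

Emit:
step_arm(increments=[[[0,0,0,0.025,0,0.043,1],[0,0,0,0.025,0,0.043,1],[0,0,0,0.06,0,0,1],[0,0,0,0.06,0,0,1],[0,0,0,0,0,0,1]]])

```text
clock: 10.65
eef_pos: [562.3, 164.3, 283.5]
eef_rot: [-3.132, 0.524, 2.664]
wrist_force: [-0.0, -0.9, -0.3]
finger_gap: 0.7
finger_force: 0.0
```

```bash
python3 -c "
from h import *
t=.419;u=np.array([-np.cos(t-W),np.sin(t-W)]);ring=np.r_[PIV[:2]+163*u,132]
s=manip.read_state();A=R.from_euler('xyz',s['eef_rot']).as_matrix();tip=np.array(s['eef_pos'])+199*A[:,2]
print('ring minus tip in tool axes',(A.T@(ring-tip)).round(1),s['wrist_force'])
w=snap('wrist','w7');c=w
print(proj(w,[ring]))
"
```

```text
ring minus tip in tool axes [  3.3   1.7 -25.9] [-0.02583235 -0.91753792 -0.33558987]
[[316. 305.]]
```

The fingers carry no load now. I'll centre them in the ring and retract along the tool axis.

Emit:
step_arm(increments=[[[0,0,0,0.08,0.04,0,1],[0,0,0,0,0,-0.2,1],[0,0,0,0,0,-0.3,1],[0,0,0,0,0,-0.4,1],[0,0,0,0,0,-0.5,1]]])

```text
clock: 11.2
eef_pos: [535.4, 180.6, 331.5]
eef_rot: [-3.132, 0.523, 2.664]
wrist_force: [0.1, -0.6, 0.6]
finger_gap: 0.3
finger_force: 0.0
```

Emit:
step_arm(increments=[[[0,0,0,0,0,-0.6,1],[0,0,0,0,0,-0.6,1],[0,0,0,0,0,-0.4,1],[0,0,0,0,0,0,1],[0,0,0,0,0,0,1]]])

```text
clock: 11.7
eef_pos: [507.8, 195.6, 385.4]
eef_rot: [-3.132, 0.523, 2.665]
wrist_force: [-0.3, 0.3, -0.4]
finger_gap: 0.1
finger_force: 0.0
```

```bash
python3 -c "
from h import *
w=snap('wrist','w8')
a=ax(np.degrees(.7),W-.419);t=.419;u=np.array([-np.cos(t-W),np.sin(t-W)]);ring=np.r_[PIV[:2]+163*u,132]
im=w['frame'][:,:,::-1].copy()
th=np.linspace(0,6.28,16,endpoint=False)
for z,col in((0,(0,0,255)),(10,(0,255,0))):
  for k,v in proj(w,[ring+[0,0,z]+31.5*(np.cos(x)*a[:,0]+np.sin(x)*a[:,1]) for x in th]).astype(int): cv2.circle(im,(k,v),1,col,-1)
cv2.imwrite('pics/w8o.png',im)
"
```

```text
(no output)
```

View pics/w8o.png

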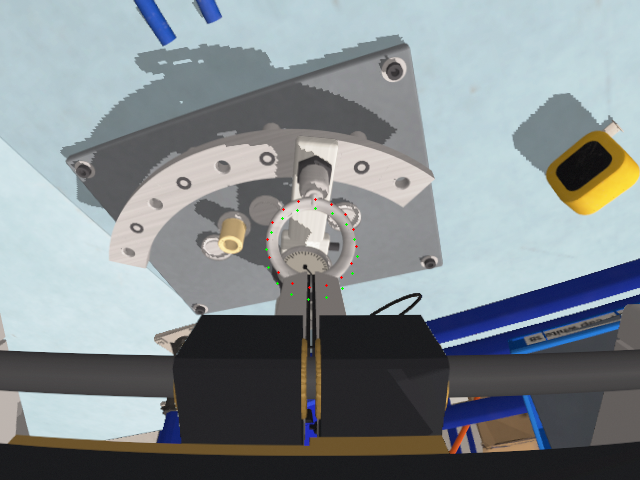

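The ring outline (x 267–357, lower rim at row 199) matches the red pin-home prediction and not the green 10 mm one. The arm is at the 24° left hole, the fingers are clear, and the bush still stands at (230,235). Handing in.

```bash
python3 -c "
from h import *
print(workorder.sign_off())"
```

```text
the job is handed in; nothing more can be done
None
```

The gauge arm is at the 24° hole on the left, over the setting master; the last wrist picture shows the pin home and the fingers clear. The job is handed in at about 11.8 s, and sign-off returned no verdict.

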